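# Set the repeat dial of a block-printing gauge and lock it

### The arm

A 6-joint arm with a two-finger parallel gripper is mounted at the origin on the work surface. World frame = base frame: x ahead of the robot, y to its left, z up, the work surface at z = 0. Lengths are in m, angles in rad, forces in N, time in s.
With the tool pointing down it reaches from about 0.425 to 0.95 m from the base axis. Payload 3.5 kg.
Tool frame: the origin (TCP) lies at the very end of the fingers, on their centre line; the grasp point (between the pads) lies 19 mm behind it (grip_depth is the distance from the TCP to the grasp point, in m); z points along the fingers, y is the line along which they close (so a half turn about z gives the same grasp; the last joint's range is limited). The gripper opens to 85 mm and grips with 20 to 120 N. Pads are 22 mm wide; open, the fingers measure 114 mm over their backs; the gripper's body (76 mm by 85 mm) begins 54 mm behind the grasp point. The pads swing forward as they close: fully open they stand 13 mm farther back than shut.
Start: joints at [1.002, 0.286, 1.577, -0, 1.279, -0.15], TCP at [0.274, 0.617, 0.231] pointing down, gripper open.
Joint ranges: [-2.77, 2.77], [-0.9, 2.22], [0.21, 2.48], [-1.53, 4.67], [0.24, 2.81], [-2.84, 2.84]. Speed limits (rad/s): [2.79, 2.79, 3.14, 3.14, 3.14, 3.14].

### API

Orientations are given as a unit quaternion [w, x, y, z].
In Python, from workcell import get_obs, get_image, get_calibration, close_job, grip_depth gives the robot as it stands. The module is installed in compiled form; this text tells all that it offers.
- The arm moves only by the shell command python3 -m crank 'ROWS'. ROWS is JSON, one flat list of numbers, 7 for each row, row after row: the finger opening in m, from 0 to 0.0854, then the shift along the world's x, y, z in m, then the turn, a rotation vector about the world's x, y, z in rad. A call has 1 to 12 rows; each row is the pose to reach, as a shift and turn from the pose commanded when the call began; what a row does not reach only later rows make up. A row lasts 1/12 s, in which the tool goes at most 41.7 mm and 7.16 degrees, less where a joint would pass 70% of its speed; a pose out of reach is approached as far as the arm can. A call with a gripper value outside its range is refused whole. The fingers move at their own pace and stop on an object; the grip force is fixed at half the most. Time passes only in rows, so rows that repeat a pose let the fingers close. It gives the time, the measured TCP pose, the force, the opening and the grip force at its end, in the units of the state.
- get_obs(): the state, without advancing time (a new reading comes with each control period).
- get_image(name): name is "scene" or "top" or "wrist"; returns (picture, depth): 400x640x3 uint8, red, green, blue; 400x640 float32, m along the optical axis (not along the pixel's ray), 0 where there is no reading.
- get_calibration(name): a dict with "fx", "fy", "cx", "cy" (pixels), "R" (3x3) and "t" (3): a world point X has camera coordinates R X + t; the wrist camera has in their place "hand_eye" (4x4, takes a point from camera to tool coordinates, whose origin is the TCP and whose axes are the flange's). Camera axes: x right, y down, z forward; pixel columns grow to the right and rows downward; lengths in m; the calibration is good to about 2 mm. A picture is of the moment at which its call begins: read the wrist's pose just before it. get_calibration takes no time and is no camera call.
- close_job(): hands the job in; it is judged then, once.
The state is a dict: "clock": time; "joint_pos": joint angles; "joint_vel": joint speeds; "joint_efforts": joint torques, N m; "eef_pos": TCP position; "tcp_rot": TCP orientation; "ft_force": force on the tool from outside, world axes, zero at the start; "torque": the same for the moment, N m; "gripper_width": finger opening in m; "gripper_force": force on a finger pad.
Only numpy, scipy, OpenCV 4.12 (cv2) and the standard library are available. Lean on these libraries where they do the work, as an engineer would, in place of code of your own. Each camera call takes 0.05 s, during which the arm holds its last target. There are 200 camera calls.

### The job

Push the dial of the printing gauge round by its lug with a fingertip until its white index line lines up with the long scale line where the marker peg stands, then press the round lock plunger all the way down and let it spring back up. Push only: do not pinch the lug between the fingers, and leave the printing block, the jar and the bowl where they are.

Things in the scene. Friction and masses are not known exactly. Their poses are not given: they have to be found in the camera images.
- base: Grey painted flat base plate of the gauge, fixed to the table, 215 x 360 mm and 20 mm high; origin at the centre of its underside, straight below the dial's axis; its own y runs along the 360 mm length, z up.
- scale: Fixed aluminium scale disc on the base round the dial, radius 102 mm, top 24 mm above the table; origin on the dial's axis. Thin short dark lines every 15 degrees; two long thick lines at +60 and -60 degrees from its own x axis (on the side away from the robot), each with a peg hole at its outer end; the brass marker peg stands in one of them. It may be set turned a little on the base.
- dial_hub (a point): Centre of the dial's flat top, on its vertical axis, 40 mm above the table. The dial is a black disc of radius 62 mm, 16 mm thick (24 to 40 mm above the table). This frame turns with the dial: its x axis points along the white index line, z up.
- dial (a joint): Angle of the dial in rad, positive anticlockwise seen from above; 0 when the index line points along the base's x axis. Stops at -2.4 and +2.4. It stays where it is left; stiff friction, about 0.12 N m, i.e. 3 N pushed at the lug; no spring, no play.
- lug (a point): Centre of the upright lug on the dial's top, 41 mm from the axis, directly opposite the index line, and 53 mm above the table. The lug is 30 mm long radially, 18 mm wide across, and stands from the dial's top (40 mm) up to 66 mm above the table. It may be pushed on either flat side. Axes as the dial's: x radially towards the axis, y across the lug.
- cheek_l (a point): Aluminium flat cheek plate on the lug's own -y side (30 x 5 x 26 mm), fixed to the dial: centre of its outer face, 9 mm from the lug's middle plane. Pushing it (towards the lug's +y) turns the dial clockwise seen from above.
- cheek_r (a point): Centre of the outer face of the like cheek plate on the lug's own +y side; pushing it (towards the lug's -y) turns the dial anticlockwise seen from above.
- index_end (a point): Outer end of the white index line on the dial's top, 60 mm from the axis, 40 mm above the table. The line is 4 mm wide and runs from 25 to 61 mm from the axis.
- index_ray (a point): Point fixed to the dial on the prolonged index line, 88 mm from the axis (as far out as the marker peg), 24 mm above the table. The index is lined up when this point is at the marker peg's foot.
- marker_peg (a point): Foot of the brass marker peg on its axis, on the scale disc's top 24 mm above the table, 88 mm from the dial's axis. The peg is fixed, 18 mm in diameter and 18 mm high, and stands at the outer end of the wanted long line (4 mm wide, 64 to 81 mm from the axis, radial). It is at one or other of the two long lines.
- lock_top (a point): Centre of the top of the steel lock plunger, a round button of 28 mm diameter in a dark collar of 44 mm, at one or other end of the base, 143 mm along the base's length from the dial's axis and 40 mm nearer the robot; 42 mm above the table when up, 10 mm proud of the collar. (At the other end is only a fixed hexagon bolt head.)
- lock (a joint): How far the plunger is pressed down, m: 0 up, 0.006 fully down; spring, 5 N at the bottom; springs back up by itself.
- block_mid (a point): Centre of a loose wooden printing block with a handle on top, body 100 x 75 x 40 mm, 88 mm high with its handle; at mid-height, 44 mm up. Beyond the +y end of the base. To be left alone.
- jar_mid (a point): Centre of a loose closed jar, 60 mm in diameter, 85 mm high; 42 mm up. Beyond the -y end of the base. To be left alone.
- bowl_mid (a point): Centre of a loose terracotta bowl, 90 mm in diameter, 45 mm high; 22 mm up. On the far side of the base. To be left alone.

How it is judged:
By the outcome, as a careful person would: the job done as asked, in the order asked, and still so for the second after the job is handed in, with the robot touching nothing.
It also fails if it takes over 48 s, if anything falls off the work surface, if the arm or the gripper's body presses on something with over 40 N, if the wrist force passes 120 N, or if a joint passes its speed limit or range.

## Working session

There is one attempt and no reset: what is moved stays moved. The work goes in short steps, Python scripts to look and compute and a shell command to move; the robot and the scene stay as the last step left them, time stands still between calls to the robot, and variables do not carry over. Pictures are saved under pics/ and viewed, at most 10 in all, crops included, and the job is handed in when it is done.

```bash
mkdir -p pics; python3 - <<'E'
from workcell import *
import cv2,numpy as np
o=get_obs();print({k:np.round(v,3) for k,v in o.items()},grip_depth)
for n in("top","scene"):
    p,d=get_image(n);cv2.imwrite(f"pics/{n}0.png",p[:,:,::-1]);np.save(f"{n}0.npy",d)
    c=get_calibration(n);print(n,{k:np.round(v,3) for k,v in c.items()})
print(get_calibration("wrist"))
E
```

```text
{'clock': np.float64(0.0), 'joint_pos': array([ 1.002,  0.287,  1.578,  0.   ,  1.279, -0.15 ]), 'joint_vel': array([ 0.002, -0.001,  0.001,  0.001, -0.   ,  0.001]), 'joint_efforts': array([-0.0000e+00, -4.0598e+01, -2.9263e+01, -0.0000e+00,  6.0000e-03,
        0.0000e+00]), 'eef_pos': array([0.274, 0.616, 0.23 ]), 'tcp_rot': array([-0.   ,  0.208,  0.978, -0.001]), 'ft_force': array([0.642, 0.174, 0.646]), 'torque': array([ 0.03 , -0.048, -0.019]), 'gripper_force': np.float64(0.0), 'gripper_width': np.float64(0.085)} 0.0187
top {'fx': np.float64(361.51), 'fy': np.float64(361.51), 'cx': np.float64(313.879), 'cy': np.float64(199.922), 'R': array([[-0.   , -1.   ,  0.019],
       [-0.997, -0.001, -0.083],
       [ 0.083, -0.019, -0.996]]), 't': array([-0.002,  0.642,  0.787])}
scene {'fx': np.float64(362.787), 'fy': np.float64(362.787), 'cx': np.float64(319.083), 'cy': np.float64(200.206), 'R': array([[ 0.839,  0.543, -0.024],
       [ 0.31 , -0.514, -0.799],
       [-0.446,  0.664, -0.6  ]]), 't': array([-0.55 , -0.123,  1.251])}
{'fx': 276.748817453417, 'fy': 276.748817453417, 'cx': 321.7993817374125, 'cy': 205.8398797882023, 'hand_eye': array([[ 6.42277747e-04, -9.64415437e-01, -2.64390718e-01,
         6.72165527e-02],
       [ 9.99999569e-01,  4.42302824e-04,  8.15890210e-04,
        -1.77266223e-04],
       [-6.69916352e-04, -2.64391129e-01,  9.64415306e-01,
        -1.44018194e-01],
       [ 0.00000000e+00,  0.00000000e+00,  0.00000000e+00,
         1.00000000e+00]])}
```

View pics/top0.png

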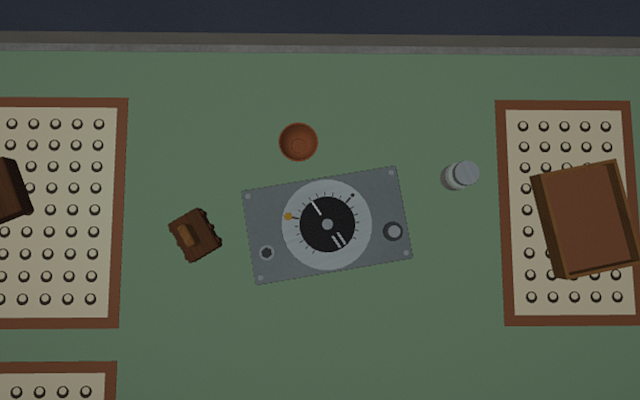

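The top view shows the dial at (327,224), index line near (316,207), lug near (338,240), brass peg at (288,216) and lock plunger at (394,231). The bolt head is at (266,253).

```bash
cat > h.py <<'E'
import numpy as np,cv2
from workcell import *
from scipy.spatial.transform import Rotation as Rn
def cam(n):
    c=get_calibration(n)
    if n!="wrist": return c,np.array(c["R"]),np.array(c["t"])
    o=get_obs();q=np.array(o["tcp_rot"]);T=np.eye(4);T[:3,:3]=Rn.from_quat(q[[1,2,3,0]]).as_matrix();T[:3,3]=o["eef_pos"]
    M=np.linalg.inv(T@np.array(c["hand_eye"]));return c,M[:3,:3],M[:3,3]
def ray(C,u,v,z):
    c,R,t=C;d=R.T@np.array([(u-c["cx"])/c["fx"],(v-c["cy"])/c["fy"],1.]);o=-R.T@t
    return o+d*(z-o[2])/d[2]
def proj(C,X):
    c,R,t=C;p=R@np.array(X)+t;return np.array([c["fx"]*p[0]/p[2]+c["cx"],c["fy"]*p[1]/p[2]+c["cy"]])
def blobs(m,amin=4):
    n,l,s,ce=cv2.connectedComponentsWithStats(m.astype(np.uint8))
    return [(s[i,4],*np.round(ce[i],1),*s[i,:4]) for i in range(1,n) if s[i,4]>=amin]
E
python3 - <<'E'
from h import *
C=cam("top");p=cv2.imread("pics/top0.png");hsv=cv2.cvtColor(p,cv2.COLOR_BGR2HSV)
roi=np.zeros(p.shape[:2],bool);roi[160:290,240:415]=1
print("brass",blobs(roi&(hsv[...,1]>120)&(hsv[...,0]<30)&(hsv[...,2]>90)))
dark=roi&(hsv[...,2]<45);print("dark",blobs(dark,20))
r2=np.zeros_like(roi);r2[200:250,302:352]=1
print("bright",blobs(r2&(hsv[...,2]>110),5)[:12])
cv2.imwrite("pics/c0.png",cv2.resize(p[165:290,240:415],None,fx=4.5,fy=4.5,interpolation=cv2.INTER_CUBIC)[:, :790])
for n,u,v,z in(("hub",327,224,.04),("peg",288,216,.042),("lock",394,231,.042),("bolt",266,253,.03),("lug",339,240,.066),("idx",316,207,.04)):print(n,ray(C,u,v,z).round(4))
E
```

```text
brass [(np.int32(11), np.float64(298.0), np.float64(160.0), np.int32(293), np.int32(160), np.int32(11), np.int32(1)), (np.int32(40), np.float64(287.8), np.float64(215.9), np.int32(285), np.int32(213), np.int32(7), np.int32(7))]
dark [(np.int32(2104), np.float64(326.6), np.float64(223.7), np.int32(300), np.int32(197), np.int32(55), np.int32(55)), (np.int32(69), np.float64(391.8), np.float64(231.3), np.int32(383), np.int32(223), np.int32(19), np.int32(17)), (np.int32(21), np.float64(266.2), np.float64(253.1), np.int32(262), np.int32(250), np.int32(9), np.int32(7))]
bright [(np.int32(60), np.float64(310.8), np.float64(204.4), np.int32(302), np.int32(200), np.int32(19), np.int32(15)), (np.int32(26), np.float64(349.5), np.float64(203.2), np.int32(347), np.int32(200), np.int32(5), np.int32(7)), (np.int32(12), np.float64(302.7), np.float64(206.5), np.int32(302), np.int32(204), np.int32(3), np.int32(6)), (np.int32(50), np.float64(326.7), np.float64(223.9), np.int32(323), np.int32(220), np.int32(9), np.int32(9)), (np.int32(23), np.float64(340.8), np.float64(237.7), np.int32(337), np.int32(233), np.int32(8), np.int32(11)), (np.int32(26), np.float64(335.7), np.float64(241.1), np.int32(332), np.int32(236), np.int32(9), np.int32(11)), (np.int32(55), np.float64(305.5), np.float64(246.1), np.int32(302), np.int32(241), np.int32(12), np.int32(9)), (np.int32(54), np.float64(347.9), np.float64(246.1), np.int32(341), np.int32(240), np.int32(11), np.int32(10))]
hub [ 0.5876 -0.0307  0.04  ]
peg [0.6051 0.0552 0.042 ]
lock [ 0.5721 -0.1782  0.042 ]
bolt [0.5238 0.1039 0.03  ]
lug [ 0.5532 -0.0546  0.066 ]
idx [ 0.6251 -0.0064  0.04  ]
```

View pics/c0.png

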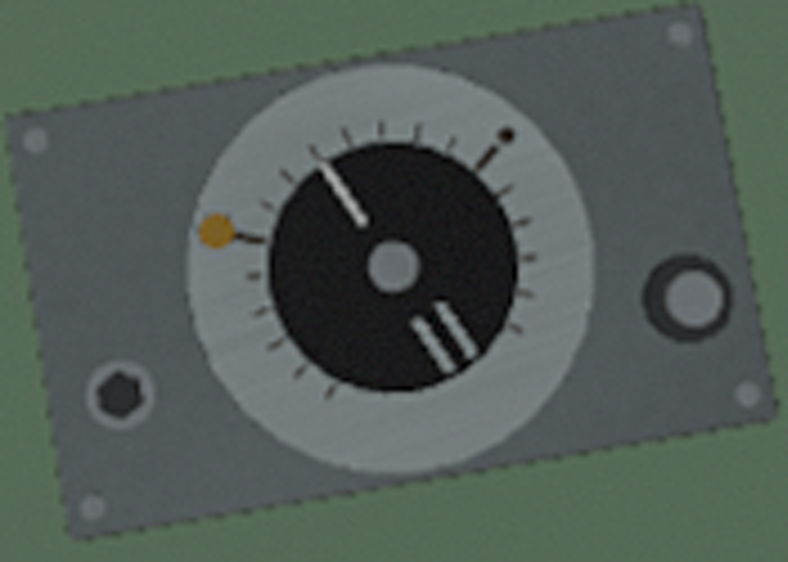

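The crop confirms an index-to-peg turn of about +45° anticlockwise. The lug is at lower right with two light cheeks, and the plunger is at the right end. I'll close the fingers and go above the +y side of the lug.

```bash
python3 -m crank '[0,0.257,-0.636,0,0,0,-0.576, 0,0.257,-0.636,0,0,0,-0.576, 0,0.257,-0.636,0,0,0,-0.576, 0,0.257,-0.636,0,0,0,-0.576, 0,0.257,-0.636,0,0,0,-0.576, 0,0.257,-0.636,0,0,0,-0.576, 0,0.257,-0.636,0,0,0,-0.576, 0,0.257,-0.636,0,0,0,-0.576, 0,0.257,-0.636,0,0,0,-0.576, 0,0.257,-0.636,0,0,0,-0.576, 0,0.257,-0.636,0,0,0,-0.576, 0,0.257,-0.636,0,0,0,-0.576]'
```

```text
clock: 1.1
eef_pos: [0.4617, 0.1511, 0.231]
tcp_rot: [-0.0, 0.477, 0.879, -0.0]
ft_force: [1.3, 0.4, -0.3]
gripper_width: -0.0003
gripper_force: 0.0
```

```bash
python3 -m crank '[0,0.07,-0.171,0,0,0,0, 0,0.07,-0.171,0,0,0,0, 0,0.07,-0.171,0,0,0,0, 0,0.07,-0.171,0,0,0,0, 0,0.07,-0.171,0,0,0,0, 0,0.07,-0.171,0,0,0,0, 0,0.07,-0.171,0,0,0,0]'
python3 - <<'E'
from h import *
C=cam("wrist");p,d=get_image("wrist");cv2.imwrite("pics/w1.png",p[:,:,::-1])
o=get_obs();print(np.round(o["eef_pos"],4),np.round(o["tcp_rot"],4),np.round(o["ft_force"],2))
np.savez("w1.npz",R=C[1],t=C[2])
for n,X in(("hub",(.5876,-.0307,.04)),("peg",(.6051,.0552,.042)),("lock",(.5721,-.1782,.042)),("lug",(.5532,-.053,.066))):print(n,proj(C,X).round(1))
E
```

```text
clock: 1.68
eef_pos: [0.5315, -0.0186, 0.2306]
tcp_rot: [-0.001, 0.478, 0.878, -0.0]
ft_force: [-0.0, 0.0, 0.1]
gripper_width: -0.0003
gripper_force: 0.0
[ 0.5313 -0.0176  0.2307] [-0.0009  0.4774  0.8787  0.    ] [ 0.63 -0.17  0.17]
hub [353.9 218.3]
peg [406.7 169.1]
lock [283.6 298.9]
lug [321.6 225. ]
```

View pics/w1.png

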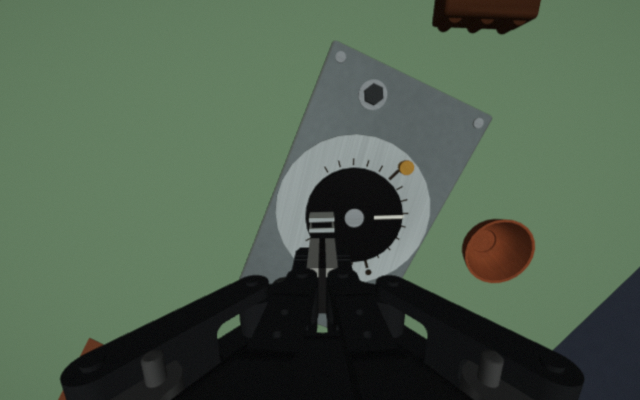

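The wrist view shows the hub at (354,218), peg at (406,168), index end at (402,217) and the lug cheeks at (321,220). All of these match the estimates, so I'll refine the angles.

```bash
cat >> h.py <<'E'
def meas(p,C,win=(150,265,300,420)):
    hsv=cv2.cvtColor(p,cv2.COLOR_BGR2HSV);a,b,c,d=win
    roi=np.zeros(p.shape[:2],bool);roi[a:b,c:d]=1
    pk=max(blobs(roi&(hsv[...,1]>120)&(hsv[...,0]<32)&(hsv[...,2]>90)))
    P=ray(C,pk[1],pk[2],.040)
    return P,blobs(roi&(hsv[...,2]>100)&(hsv[...,1]<60),8)
E
python3 - <<'E'
from h import *
z=np.load("w1.npz");C=(get_calibration("wrist"),z["R"],z["t"]);p=cv2.imread("pics/w1.png")
P,B=meas(p,C,(170,262,308,401));print(P)
for b in B:print(b,ray(C,b[1],b[2],.04).round(4))
P,B=meas(p,C);print(P)
hsv=cv2.cvtColor(p,cv2.COLOR_BGR2HSV)
print(hsv[217,368:410,2],hsv[200:235,321,2])
E
```

```text
Traceback (most recent call last):
  File "h.py", line 20, in meas
    pk=max(blobs(roi&(hsv[...,1]>120)&(hsv[...,0]<32)&(hsv[...,2]>90)))
ValueError: max() iterable argument is empty
```

```bash
python3 - <<'E'
from h import *
z=np.load("w1.npz");C=(get_calibration("wrist"),z["R"],z["t"]);p=cv2.imread("pics/w1.png")
P,B=meas(p,C,(150,265,300,420));print("peg",P)
hsv=cv2.cvtColor(p,cv2.COLOR_BGR2HSV);V=hsv[...,2]
def blob(a,b,c,d,th):
    m=np.zeros(V.shape,bool);m[a:b,c:d]=V[a:b,c:d]>th;return max(blobs(m,5))
h=blob(203,233,340,366,90);H=ray(C,h[1],h[2],.04);print("hub",h,H)
i=blob(210,225,372,399,90);I=ray(C,i[1],i[2],.04);print("idx",i,I)
m=np.zeros(V.shape,bool);m[205:236,305:338]=V[205:236,305:338]>100;B=blobs(m,5)
for b in B:print("cheek",b,ray(C,b[1],b[2],.066))
an=lambda v:np.degrees(np.arctan2(v[1],v[0]))
print(an(P-H),np.linalg.norm((P-H)[:2]),an(I-H))
E
```

```text
peg [0.60399042 0.05696569 0.04      ]
hub (np.int32(267), np.float64(353.8), np.float64(217.5), np.int32(345), np.int32(209), np.int32(19), np.int32(18)) [ 0.58688143 -0.02996057  0.04      ]
idx (np.int32(97), np.float64(386.2), np.float64(216.8), np.int32(374), np.int32(215), np.int32(25), np.int32(5)) [ 0.62082009 -0.00688941  0.04      ]
cheek (np.int32(9), np.float64(305.1), np.float64(208.1), np.int32(305), np.int32(205), np.int32(2), np.int32(8)) [ 0.52587842 -0.04599264  0.066     ]
cheek (np.int32(103), np.float64(321.1), np.float64(219.5), np.int32(309), np.int32(217), np.int32(25), np.int32(6)) [ 0.54897531 -0.04757494  0.066     ]
cheek (np.int32(34), np.float64(306.0), np.float64(230.3), np.int32(305), np.int32(221), np.int32(5), np.int32(15)) [ 0.54125067 -0.06858374  0.066     ]
cheek (np.int32(95), np.float64(321.4), np.float64(229.7), np.int32(309), np.int32(228), np.int32(25), np.int32(5)) [ 0.55615821 -0.0580375   0.066     ]
78.86525965149401 0.0885939694110636 34.207461407217785
```

```bash
python3 -m crank '[0,0,0,-0.04,0,0,0.01, 0,0,0,-0.08,0,0,0.017, 0,0,0,-0.12,0,0,0.017, 0,0,0,-0.15,0,0,0.017, 0,0,0,-0.17,0,0,0.017, 0,0,0,-0.183,0,0,0.017, 0,0.0045,-0.0066,-0.183,0,0,0.017, 0,0.009,-0.0133,-0.183,0,0,0.017, 0,0.009,-0.0133,-0.183,0,0,0.017]'
```

```text
clock: 2.48
eef_pos: [0.5429, -0.0319, 0.0501]
tcp_rot: [0.002, 0.469, 0.883, 0.0]
ft_force: [1.4, 0.9, -0.0]
gripper_width: 0.0
gripper_force: 0.0
```

```bash
python3 - <<'E'
import numpy as np
r0=np.array([-.0424,-.0044]);b=np.array([-.0441,-.0019])
for f in range(0,45,4):
    a=np.radians(f);s=np.array([[np.cos(a),-np.sin(a)],[np.sin(a),np.cos(a)]])@r0-b;print(f,s.round(4),a.round(3))
E
```

```text
0 [ 0.0017 -0.0025] 0.0
4 [ 0.0021 -0.0054] 0.07
8 [ 0.0027 -0.0084] 0.14
12 [ 0.0035 -0.0112] 0.209
16 [ 0.0046 -0.014 ] 0.279
20 [ 0.0058 -0.0167] 0.349
24 [ 0.0072 -0.0194] 0.419
28 [ 0.0087 -0.0219] 0.489
32 [ 0.0105 -0.0243] 0.559
36 [ 0.0124 -0.0266] 0.628
40 [ 0.0144 -0.0287] 0.698
44 [ 0.0167 -0.0307] 0.768
```

```bash
python3 -m crank '[0,0.0017,-0.0025,-0.002,0,0,0, 0,0.0021,-0.0054,-0.002,0,0,0.07, 0,0.0027,-0.0084,-0.002,0,0,0.14, 0,0.0035,-0.0112,-0.002,0,0,0.209, 0,0.0046,-0.014,-0.002,0,0,0.279, 0,0.0058,-0.0167,-0.002,0,0,0.349, 0,0.0072,-0.0194,-0.002,0,0,0.419, 0,0.0087,-0.0219,-0.002,0,0,0.489, 0,0.0105,-0.0243,-0.002,0,0,0.559, 0,0.0114,-0.0255,-0.002,0,0,0.594, 0,0.0114,-0.0255,-0.002,0,0,0.594]'
cat > look.py <<'E'
import sys
from h import *
C=cam("wrist");p,d=get_image("wrist");p=np.ascontiguousarray(p[:,:,::-1]);cv2.imwrite(f"pics/{sys.argv[1]}.png",p)
T=cam("top");q,_=get_image("top");q=np.ascontiguousarray(q[:,:,::-1]);cv2.imwrite(f"pics/{sys.argv[1]}t.png",q)
cv2.imwrite(f"pics/{sys.argv[1]}c.png",np.hstack([cv2.resize(p,None,fx=.7,fy=.7)[:270],cv2.resize(q[180:270,270:380],(330,270),interpolation=cv2.INTER_CUBIC)]))
np.savez(sys.argv[1],R=C[1],t=C[2]);o=get_obs();print(np.round(o["eef_pos"],4),np.round(o["ft_force"],2))
for X in((.587,-.03,.04),(.604,.057,.04)):print(proj(C,X),proj(T,X))
E
python3 look.py w2
```

```text
clock: 3.4
eef_pos: [0.5526, -0.0568, 0.0475]
tcp_rot: [0.0, 0.191, 0.982, 0.0]
ft_force: [-1.0, 0.4, 0.6]
gripper_width: 0.0001
gripper_force: 0.9
[ 0.5526 -0.0568  0.0473] [-0.67  0.27  0.46]
[383.38898081 280.62695952] [326.69868092 224.25523676]
[530.64061872 255.56960285] [287.22442524 216.52172306]
```

View pics/w2c.png

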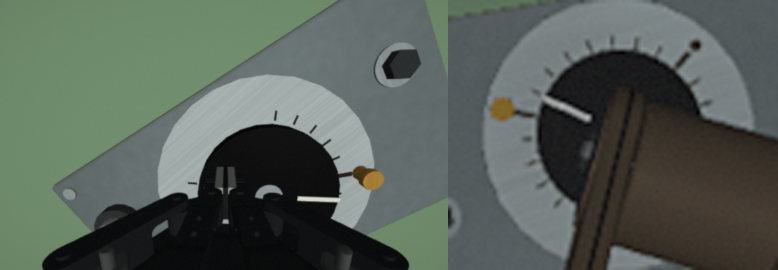

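The dial is moving: the index now lies at wrist pixels (424–486, 284), short of the long line at (493,250). I'll measure what remains.

```bash
cat > ang.py <<'E'
import sys
from h import *
n=sys.argv[1];z=np.load(n+".npz")
an=lambda v:np.degrees(np.arctan2(v[1],v[0]))
Hb=np.array([.587,-.03])
for nm,C,f in(("wrist",(get_calibration("wrist"),z["R"],z["t"]),n),("top",cam("top"),n+"t")):
    p=cv2.imread(f"pics/{f}.png");hsv=cv2.cvtColor(p,cv2.COLOR_BGR2HSV)
    # brightness resampled onto planes round the hub (polar): index on z=.04, long line on z=.024
    def prof(zz,r0,r1):
        out=[];A=np.arange(45,100,.25)
        for a in A:
            pts=np.array([proj(C,(*(Hb+r*np.array([np.cos(np.radians(a)),np.sin(np.radians(a))])),zz)) for r in np.linspace(r0,r1,12)],np.float32)
            out.append(cv2.remap(hsv[...,2],pts[:,:1],pts[:,1:],cv2.INTER_LINEAR).mean())
        return A,np.array(out)
    A,v=prof(.04,.034,.056);w=np.clip(v-v.min()-.4*np.ptp(v),0,None);ia=(A*w).sum()/w.sum()
    A,v=prof(.024,.067,.077);k=(A>70)&(A<88);A,v=A[k],v[k];w=np.clip(.6*np.ptp(v)-(v-v.min()),0,None);la=(A*w).sum()/w.sum()
    print(nm,"index",ia,"long line",la,"remaining",la-ia)
E
python3 ang.py w2
```

```text
wrist index 64.72753748247223 long line 78.27547832124672 remaining 13.547940838774494
top index 64.09024284709827 long line 77.77831923501287 remaining 13.688076387914606
```

```bash
python3 - <<'E'
import numpy as np
b=np.array([-.0344,-.0268])
for f in (3,6,9,11,12,13,13.6):
    a=np.radians(f);s=np.array([[np.cos(a),-np.sin(a)],[np.sin(a),np.cos(a)]])@b-b;print(f,s.round(4),a.round(3))
E
```

```text
3 [ 0.0014 -0.0018] 0.052
6 [ 0.003  -0.0034] 0.105
9 [ 0.0046 -0.0051] 0.157
11 [ 0.0057 -0.0061] 0.192
12 [ 0.0063 -0.0066] 0.209
13 [ 0.0069 -0.0071] 0.227
13.6 [ 0.0073 -0.0073] 0.237
```

```bash
python3 -m crank '[0,0.0014,-0.0018,0,0,0,0.052, 0,0.003,-0.0034,0,0,0,0.105, 0,0.0046,-0.0051,0,0,0,0.157, 0,0.0057,-0.0061,0,0,0,0.192, 0,0.0063,-0.0066,0,0,0,0.209, 0,0.0063,-0.0066,0,0,0,0.209, 0,0.0063,-0.0066,0,0,0,0.209]'
python3 look.py w3; python3 ang.py w3
```

```text
clock: 4.08
eef_pos: [0.5585, -0.0633, 0.0466]
tcp_rot: [0.0, 0.088, 0.996, -0.0]
ft_force: [-2.7, 0.5, 1.5]
gripper_width: -0.0001
gripper_force: 1.1
[ 0.5585 -0.0634  0.0465] [-2.34  0.43  1.67]
[383.62616586 281.97554927] [326.69868092 224.25523676]
[528.29486617 284.2502524 ] [287.22442524 216.52172306]
wrist index 76.37976076385192 long line 77.86829220283936 remaining 1.4885314389874367
top index 75.76540552176955 long line 77.76318255309766 remaining 1.9977770313281127
```

```bash
python3 -m crank '[0,0.0005,-0.0004,0,0,0,0.015, 0,0.001,-0.0008,0,0,0,0.03, 0,0.001,-0.0008,0,0,0,0.03, 0,0.001,-0.0008,0,0,0,0.03]'
python3 look.py w4; python3 ang.py w4
```

```text
clock: 4.52
eef_pos: [0.5595, -0.0642, 0.0463]
tcp_rot: [0.0, 0.072, 0.997, -0.0]
ft_force: [-1.7, -0.5, 2.1]
gripper_width: -0.0002
gripper_force: 1.3
[ 0.5595 -0.0642  0.0463] [-2.04  0.13  2.86]
[383.6817828  282.16906931] [326.69868092 224.25523676]
[527.4807197  288.40162541] [287.22442524 216.52172306]
wrist index 78.05417225082881 long line 79.08896834140562 remaining 1.0347960905768048
top index 77.41420253723807 long line 77.76217472802117 remaining 0.3479721907830964
```

View pics/w4c.png

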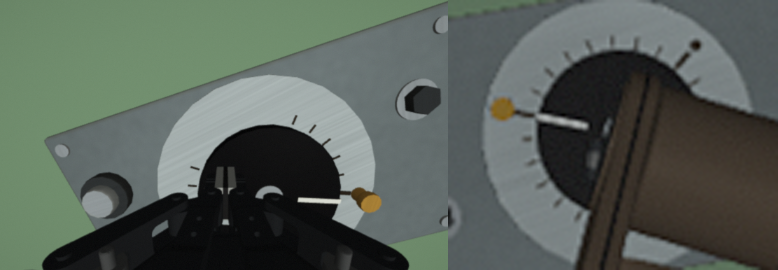

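The index is nearly on the line, with a fraction of a degree left. I'll back off, rise, and check with a clear view.

```bash
python3 -m crank '[0,-0.006,0.005,0,0,0,0, 0,-0.012,0.01,0,0,0,0, 0,-0.012,0.01,0.04,0,0,0, 0,-0.012,0.01,0.08,0,0,0, 0,-0.012,0.01,0.12,0,0,0, 0,-0.012,0.01,0.15,0,0,0, 0,-0.012,0.01,0.15,0,0,0, 0,-0.012,0.01,0.15,0,0,0]'
python3 look.py w5; python3 ang.py w5; python3 - <<'E'
import cv2
cv2.imwrite("pics/w5d.png",cv2.resize(cv2.imread("pics/w5.png")[150:300,270:470],None,fx=4,fy=4,interpolation=cv2.INTER_CUBIC))
E
```

```text
clock: 5.28
eef_pos: [0.5488, -0.054, 0.1992]
tcp_rot: [0.003, 0.072, 0.997, -0.001]
ft_force: [0.5, 0.1, -0.9]
gripper_width: 0.0001
gripper_force: 0.0
[ 0.5466 -0.0536  0.195 ] [ 0.26 -0.22 -0.23]
[347.12218723 220.2996037 ] [326.69868092 224.25523676]
[423.51363889 223.87624378] [287.22442524 216.52172306]
wrist index 79.70976003864703 long line 79.37220232766337 remaining -0.33755771098365983
top index 77.4200765282411 long line 77.76575186450641 remaining 0.345675336265316
```

View pics/w5d.png

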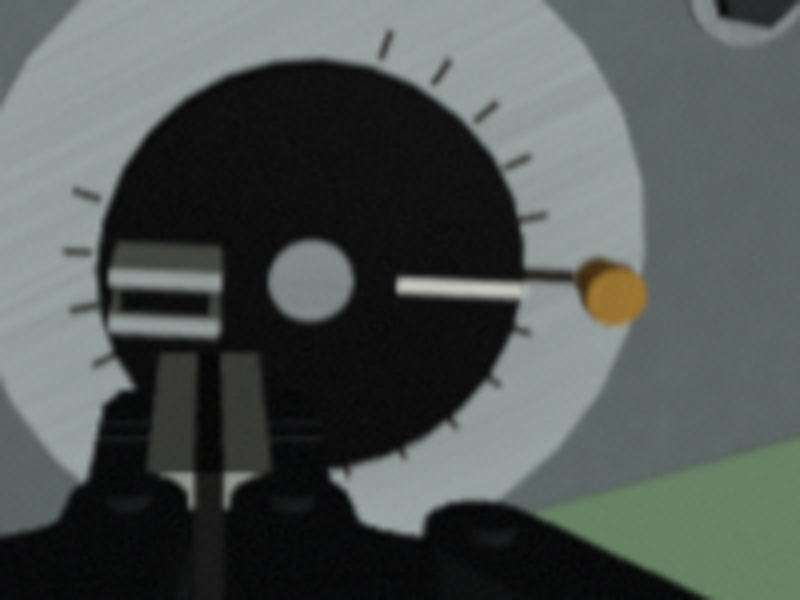

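```bash
python3 look.py w6 >/dev/null; cat > hub.py <<'E'
import sys
from h import *
n=sys.argv[1];z=np.load(n+".npz");C=(get_calibration("wrist"),z["R"],z["t"])
def cap(p,C):
    V=cv2.cvtColor(p,cv2.COLOR_BGR2HSV)[...,2];u,v=proj(C,(.587,-.03,.04)).astype(int);m=np.zeros(V.shape,bool);m[v-16:v+17,u-16:u+17]=V[v-16:v+17,u-16:u+17]>80
    b=max(blobs(m));return b[0],ray(C,b[1],b[2],.04)[:2]
print(cap(cv2.imread(f"pics/{n}.png"),C),cap(cv2.imread("pics/top0.png"),cam("top")))
E
python3 hub.py w6
sed -i 's/^Hb=.*/Hb=None/; s/^    # bright.*/    sys.argv[1]=n;Hb=HB[nm]/' ang.py
sed -i "s/^Hb=None/from hub import cap\nHB={'wrist':cap(cv2.imread(f'pics\/{n}.png'),(get_calibration('wrist'),z['R'],z['t']))[1],'top':cap(cv2.imread('pics\/top0.png'),cam('top'))[1]}/" ang.py
python3 ang.py w6
```

```text
(np.int32(336), array([ 0.58687138, -0.0298848 ])) (np.int32(96), array([ 0.58800142, -0.0304474 ]))
(np.int32(336), array([ 0.58687138, -0.0298848 ])) (np.int32(96), array([ 0.58800142, -0.0304474 ]))
wrist index 78.90148095789615 long line 78.86366035080667 remaining -0.0378206070894862
top index 78.76370750414593 long line 78.61896388352345 remaining -0.14474362062247792
```

The index is aligned within about 0.1° in both views. Next, the plunger.

```bash
python3 -m crank '[0,0.0065,-0.038,0,0,0,0, 0,0.013,-0.075,0,0,0,0, 0,0.0235,-0.124,0,0,0,0, 0,0.0235,-0.124,-0.04,0,0,0, 0,0.0235,-0.124,-0.08,0,0,0, 0,0.0235,-0.124,-0.12,0,0,0, 0,0.0235,-0.124,-0.13,0,0,0, 0,0.0235,-0.124,-0.13,0,0,0, 0,0.0235,-0.124,-0.13,0,0,0]'; python3 look.py w7; python3 - <<'E'
import cv2
import numpy as np
a=cv2.imread("pics/w7.png");b=cv2.imread("pics/w7t.png")
cv2.imwrite("pics/w7e.png",np.hstack([cv2.resize(a,(480,300)),cv2.resize(b[190:270,300:420],(300,300))]))
E
```

```text
clock: 6.23
eef_pos: [0.5709, -0.1778, 0.066]
tcp_rot: [-0.001, 0.072, 0.997, 0.0]
ft_force: [-0.7, -0.2, 0.8]
gripper_width: -0.0003
gripper_force: 0.0
[ 0.5729 -0.1788  0.0692] [ 0.56 -0.57  0.33]
[549.44656478 228.5531075 ] [326.69868092 224.25523676]
[682.67905746 234.75467702] [287.22442524 216.52172306]
```

View pics/w7e.png

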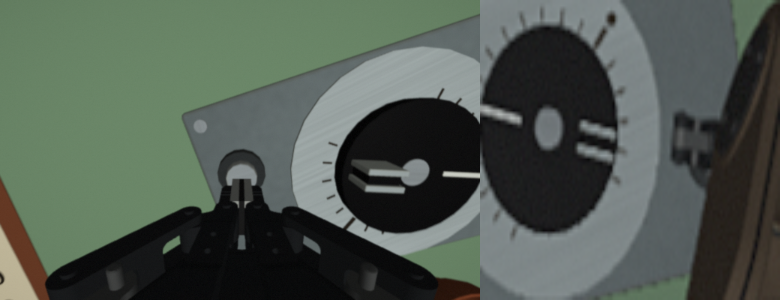

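The fingertips are over the plunger, at (240,175) in the left half. I'll press step by step.

```bash
python3 -m crank '[0,0,0,-0.015,0,0,0, 0,0,0,-0.022,0,0,0, 0,0,0,-0.026,0,0,0, 0,0,0,-0.028,0,0,0, 0,0,0,-0.03,0,0,0, 0,0,0,-0.03,0,0,0, 0,0,0,-0.03,0,0,0]'
```

```text
clock: 6.92
eef_pos: [0.5718, -0.1783, 0.0375]
tcp_rot: [0.001, 0.072, 0.997, -0.0]
ft_force: [-0.1, 0.3, 4.3]
gripper_width: -0.0
gripper_force: 2.0
```

```bash
python3 -m crank '[0,0,0,-0.001,0,0,0, 0,0,0,-0.002,0,0,0, 0,0,0,-0.003,0,0,0, 0,0,0,-0.003,0,0,0]'
```

```text
clock: 7.25
eef_pos: [0.5718, -0.1783, 0.0359]
tcp_rot: [0.0, 0.072, 0.997, -0.0]
ft_force: [-4.8, 3.6, 13.4]
gripper_width: 0.0001
gripper_force: 6.9
```

Force rose from 4 N to 13 N at z ≈ 36 mm, so the plunger is on its bottom stop. I'll release and check.

```bash
python3 -m crank '[0,0,0,0,0,0,0, 0,0,0,0.004,0,0,0, 0,0,0,0.02,0,0,0, 0,0,0,0.06,0,0,0, 0,0,0,0.1,0,0,0, 0,-0.02,0.0,0.14,0,0,0, 0,-0.04,0.0,0.17,0,0,0, 0,-0.04,0,0.17,0,0,0, 0,-0.04,0,0.17,0,0,0, 0,-0.04,0,0.17,0,0,0]'; python3 look.py w8; python3 ang.py w8; python3 - <<'E'
import cv2,numpy as np
from h import *
d=get_image("wrist")[1];C=cam("wrist");c,R,t=C
for x,y in((.571,-.178),(.572,-.179),(.574,-.176)):
    u,v=proj(C,(x,y,.042)).round().astype(int);Z=d[v,u]
    print(u,v,R.T@(np.array([(u-c["cx"])/c["fx"]*Z,(v-c["cy"])/c["fy"]*Z,Z])-t))
E
```

```text
clock: 8.08
eef_pos: [0.5304, -0.178, 0.2023]
tcp_rot: [-0.001, 0.072, 0.997, 0.0]
ft_force: [0.7, -0.3, -0.4]
gripper_width: 0.0
gripper_force: 0.0
[ 0.5301 -0.1776  0.2008] [-0.27 -0.33 -1.06]
[454.27207589 220.76820069] [326.69868092 224.25523676]
[529.46718205 224.24093987] [287.22442524 216.52172306]
(np.int32(329), array([ 0.58694819, -0.02892564])) (np.int32(96), array([ 0.58800142, -0.0304474 ]))
wrist index 78.87430310371191 long line 79.95426071244576 remaining 1.0799576087338494
top index 78.77092828927378 long line 78.61308660749019 remaining -0.15784168178359437
326 227 [ 0.57019018 -0.17815847  0.04435974]
325 228 [ 0.57187709 -0.17953423  0.04253845]
328 229 [ 0.57309532 -0.17623186  0.04391335]
```

View pics/w8.png

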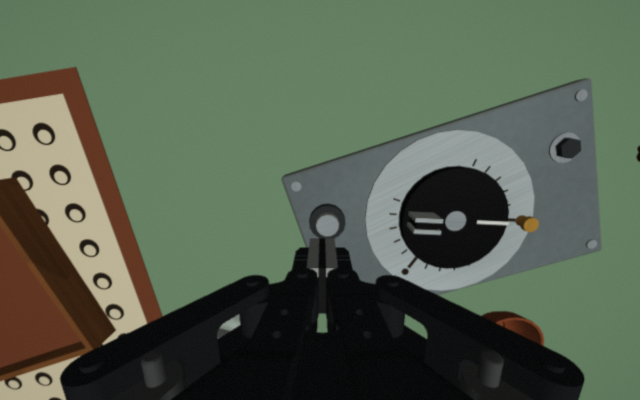

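The plunger at (326,225) is back up at about 43 mm, the index is unchanged and aligned, and the tool is clear. The 1.1° wrist reading comes from an oblique view that partly hides the long line behind the peg. The top view still reads −0.16°.

```bash
python3 -c "from workcell import close_job;print(close_job())"
```

```text
the job is handed in; nothing more can be done
None
```

I pushed the dial round by its lug until the index lined up with the peg's long line (within about 0.2° in the top view), pressed the lock plunger to its stop, let it spring back up, and handed the job in with the tool clear at about 8 s.

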